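# Balance the tin on the kitchen scale

## Task

The blue tin on the two-pan kitchen balance weighs 300 g. Level the beam by standing the right brass weights upright on the empty pan, setting each down gently: 100 g has a blue knob, 200 g a yellow knob and 500 g a black knob. Finish with the tin still on its own pan, the beam at rest and everything let go of.

Things in the scene. Friction and masses are not known exactly. Their poses are not given: they have to be found in the camera images.
- weight_100 (a point): Centre (23 mm above its foot) of the 100 g weight: upright brass cylinder 21 mm in diameter, 33 mm high, blue knob 13 mm in diameter on top, 46 mm high in all. z up. Stands loose on the worktop (height 0) on the robot's right with two others, centres at least 80 mm apart, places vary. The third, 500 g: brass, 38 mm in diameter, 66 mm high, black knob.
- weight_200 (a point): Centre (27 mm above its foot) of the 200 g weight: upright brass cylinder 27 mm in diameter, 40 mm high, yellow knob 17 mm in diameter on top, 54 mm high in all. z up. Stands loose on the worktop among the other weights.
- pan: Empty pan: flat round steel plate 140 mm in diameter, no rim, kept level by its linkage. Origin on its axis, 40 mm BELOW its upper face; z up, +y along the beam to the tin's pan, 230 mm away. At the start the tin holds it at its highest, face about 129 mm above the worktop; it stays there until both weights are on, yields if pressed, sinks 14 mm to level.
- beam (a joint): Tilt of the beam (rad): 0 level, positive = tin side down; stops at +0.12 (start) and -0.12. A soft spring centres it: 2 g of difference tilts it about 0.005, 55 g or more takes it to a stop. The tin (67 mm in diameter, 89 mm high) is within 2 % of 300 g. The green base and beam between the pans reach no higher than 125 mm above the worktop.
Mind the look-alikes: they are no part of the job. What is shaped like the part that bears weight_100 but red is not meant.

How it is judged (in metres and radians):
At the end, for the whole second after the job is handed in: The 100 g and the 200 g weight both stand upright (within 10 degrees) on the plate of the formerly empty pan, centres within 65 mm of its axis, and the beam is at rest within 0.04 rad of level (the tin still on its own pan); nothing is held (horizontal distance between each of weight_100, weight_200 and pan below 0.065 m and z of weight_100 in the frame of pan between 0.055 and 0.071 m and angle between each of weight_100, weight_200's own z axis and vertical below 0.175 rad and z of weight_200 in the frame of pan between 0.059 and 0.075 m and value of joint beam between -0.04 and 0.04 rad and velocity of joint beam between -0.05 and 0.05 rad/s); the robot touches nothing.
It fails at once if the 100 g weight is let go more than 15 mm above the empty pan (horizontal distance between weight_100 and pan below 0.07 m and z of weight_100 in the frame of pan above 0.078 m and contact force between the fingers and anything else below 0.3 N).
It fails at once if the 200 g weight is let go more than 15 mm above the empty pan (horizontal distance between weight_200 and pan below 0.07 m and z of weight_200 in the frame of pan above 0.082 m and contact force between the fingers and anything else below 0.3 N).
It fails at once if the empty pan is struck or pressed with more than 25 N (contact force between pan and anything else above 25 N).
It also fails if it takes over 56 s, if anything falls off the work surface, if the arm or the gripper's body presses on something with over 40 N, if the wrist force passes 120 N, or if a joint passes its speed limit or range.

## Robot

A 6-joint arm with a two-finger parallel gripper is mounted at the origin on the work surface. World frame = base frame: x ahead of the robot, y to its left, z up, the work surface at z = 0. Lengths are in m, angles in degrees, forces in N, time in s.
With the tool pointing down it reaches from about 0.4 to 0.825 m from the base axis. Payload 7 kg.
Tool frame: the origin (TCP) lies on the centre line of the jaws, within the pads' length; the fingertips stand ahead of it and the grasp point (between the pads) is the TCP (bot.tip_extent is the x of the fingertips in the tool frame, in m); x points along the fingers, z is the direction in which the jaws open and shut, and the axes are right-handed (so a half turn about x gives the same grasp; the last joint's range is limited). The gripper opens to 85 mm and grips with 20 to 120 N. Pads are 22 mm wide; open, the fingers measure 114 mm over their backs; the gripper's body (76 mm by 85 mm) begins 54 mm behind the grasp point. The pads swing forward as they close: fully open they stand 13 mm farther back than shut.
Start: joints at [79.819, 20.546, 0.682, 0, -70.136, -16.507], TCP at [0.303, 0.603, 0.25] pointing down, gripper open.
Joint ranges: [-176.03, 176.03], [-82.01, 121.73], [-58.28, 71.71], [-173.87, 95.51], [-174.79, -0.11], [-173.66, 173.66]. Speed limits (degrees/s): [136.94, 136.94, 172.46, 180, 180, 180].

## Interface

Orientations are given as a 3x3 rotation matrix whose columns are the frame's x, y, z axes.
In Python, from workcell import bot gives the robot as it stands. The module is installed in compiled form; this text tells all that it offers.
- The arm moves only by the shell command python3 -m inch 'ROWS' [FORCE]. ROWS is JSON, a list that holds one entry, the list of rows, each a list of 7 numbers: the shift along the tool's x, y, z normalised to -1 to 1, where 1 is 0.3 m, then the turn, a rotation vector about the tool's x, y, z normalised to -1 to 1, where 1 is 120 degrees, then the opening, from -1 (shut) to 1 (fully open), so that 0 is half open. A call has 1 to 10 rows; each row is the pose to reach, as a shift and turn from the pose commanded when the call began, along the tool's axes at that moment; what a row does not reach only later rows make up. A row lasts 1/10 s, in which the tool goes at most 50 mm and 8.59 degrees, less where a joint would pass 70% of its speed; a pose out of reach is approached as far as the arm can. A call with a number of a shift or a turn outside -1 to 1 is refused whole. A call with a gripper value outside its range is refused whole. The fingers move at their own pace and stop on an object; FORCE is the grip in N (left out, the last holds). Time passes only in rows, so rows that repeat a pose let the fingers close. It gives the time, the measured TCP pose, the force and the opening at its end, in the units of the state.
- bot.get_obs(): the state, without advancing time (a new reading comes with each control period).
- bot.grab_frame(name): name is "scene" or "top"; returns the picture (420x560x3 uint8, blue, green, red); there is no depth.
- bot.camera_info(name): a dict with "fov_y" (degrees; the focal length in pixels is half the picture's height over the tangent of half this angle, whatever the lens; pixels are square), "cx", "cy" (the principal point, pixels), "rvec" (rotation vector, rad) and "tvec" (3), from world to camera coordinates, as OpenCV has them. Camera axes: x right, y down, z forward; pixel columns grow to the right and rows downward; lengths in m; the calibration is good to about 2 mm. A picture is of the moment at which its call begins. camera_info takes no time and is no camera call.
- bot.close_job(): hands the job in, once; it reports no verdict.
The state is a dict: "time_s": time; "joint_positions": joint angles; "joint_vel": joint speeds; "tau": joint torques, N m; "eef_pos": TCP position; "tool_rot": TCP orientation; "force": force on the tool from outside, world axes, zero at the start; "moment": the same for the moment, N m; "finger_gap": opening from 0.0 (shut) to 1.0 (fully open).
Only numpy, scipy, OpenCV 4.12 (cv2) and the standard library are available. Lean on these libraries where they do the work, as an engineer would, in place of code of your own. Each camera call takes 0.05 s, during which the arm holds its last target.

## Working session

There is one attempt and no reset: what is moved stays moved. The work goes in short steps, Python scripts to look and compute and a shell command to move; the robot and the scene stay as the last step left them, time stands still between calls to the robot, and variables do not carry over. Pictures are saved under pics/ and viewed, and the job is handed in when it is done.

```bash
mkdir -p pics
python3 - <<'E'
from workcell import bot
import cv2
o=bot.get_obs()
for k in("time_s","eef_pos","tool_rot","finger_gap","joint_positions"):print(k,o[k])
print(bot.tip_extent)
for n in("scene","top"):
    cv2.imwrite(f"pics/{n}0.png",bot.grab_frame(n)); print(n,bot.camera_info(n))
E
```

```text
time_s 0.0
eef_pos [0.30297252 0.60266635 0.2493854 ]
tool_rot [[-6.40568446e-04  8.93419412e-01 -4.49223045e-01]
 [-1.50698386e-03 -4.49223490e-01 -8.93418147e-01]
 [-9.99998659e-01  1.04676405e-04  1.63412703e-03]]
finger_gap 0.99788254006971
joint_positions [ 7.98185836e+01  2.05887201e+01  6.33454186e-01 -2.21810190e-02
 -7.01362073e+01 -1.65049100e+01]
0.019
scene {'fov_y': 44.30519080231164, 'cx': 277.81165835558056, 'cy': 209.11850659172015, 'rvec': array([ 2.02687426,  0.82980184, -0.42909266]), 'tvec': array([-0.34483829, -0.15977815,  1.3620382 ])}
top {'fov_y': 50.03986291476318, 'cx': 280.04712999057307, 'cy': 214.5899998242363, 'rvec': array([ 1.99435351, -2.21690048,  0.24317528]), 'tvec': array([-0.02368358,  0.54350719,  0.88543134])}
```

View pics/scene0.png

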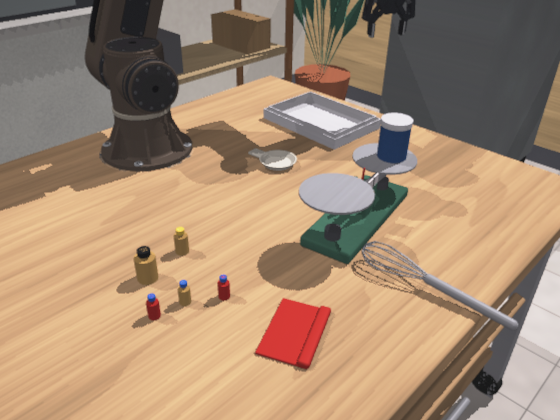

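View pics/top0.png

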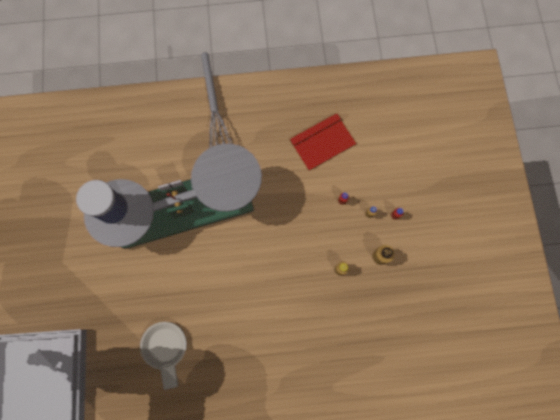

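The scene view has blue-knobbed pieces at (184,293) brass, (153,307) red and (224,288) red. The yellow knob is at (181,241) and the black one at (146,265). In the top view these are at (372,212) brass, (343,199) and (397,213) red, (343,269) yellow and (386,255) black. By the description, I choose the brass one with the blue knob as weight_100. Next I'll crop in close to check that and measure.

```bash
cat > h.py <<'E'
import numpy as np, cv2
from workcell import bot
def cam(n):
    c=bot.camera_info(n); f=210/np.tan(np.radians(c["fov_y"]/2))
    K=np.array([[f,0,c["cx"]],[0,f,c["cy"]],[0,0,1.]]); R=cv2.Rodrigues(np.array(c["rvec"]))[0]; t=np.array(c["tvec"]).reshape(3)
    return K,R,t
def ray(n,p,z):
    K,R,t=cam(n); d=R.T@np.linalg.inv(K)@np.array([p[0],p[1],1.]); C=-R.T@t
    return C+d*(z-C[2])/d[2]
def tri(ps,pt):
    P=[]
    for n in("scene","top"):
        K,R,t=cam(n); P.append(K@np.c_[R,t])
    X=cv2.triangulatePoints(P[0],P[1],np.array(ps,float).reshape(2,1),np.array(pt,float).reshape(2,1)); return (X[:3]/X[3]).ravel()
def proj(n,X):
    K,R,t=cam(n); q=K@(R@np.array(X,float)+t); return q[:2]/q[2]
def blobs(im,lo,hi,amin=6):
    h=cv2.cvtColor(im,cv2.COLOR_BGR2HSV); m=cv2.inRange(h,np.array(lo),np.array(hi))
    n,l,s,c=cv2.connectedComponentsWithStats(m); return [(c[i].round(1),s[i].tolist()) for i in range(1,n) if s[i][4]>=amin]
E
python3 - <<'E'
from h import *
S=cv2.imread("pics/scene0.png");T=cv2.imread("pics/top0.png")
a=cv2.resize(S[220:330,130:240],None,fx=5,fy=5,interpolation=cv2.INTER_NEAREST)[:,:400]
a=cv2.resize(S[220:330,130:240],(400,400),interpolation=cv2.INTER_CUBIC)
b=cv2.resize(T[180:285,325:430],(400,400),interpolation=cv2.INTER_CUBIC)
cv2.imwrite("pics/crop0.png",np.hstack([a,b]))
for nm,im in(("S",S),("T",T)):
    for c,lo,hi in(("blue",(105,100,60),(135,255,255)),("yel",(25,150,120),(35,255,255)),("blk",(0,0,0),(179,255,30))):
        print(nm,c,[(x[0].tolist(),x[1]) for x in blobs(im,lo,hi)][:12])
E
```

```text
S blue [([392.9, 145.5], [378, 127, 32, 36, 879]), ([223.0, 278.2], [220, 275, 7, 7, 37]), ([183.0, 283.4], [180, 280, 7, 8, 46]), ([151.1, 297.2], [148, 294, 7, 8, 47])]
S yel []
S blk [([93.5, 19.6], [90, 0, 10, 42, 199]), ([409.3, 5.7], [408, 4, 3, 5, 11]), ([399.7, 12.6], [398, 10, 5, 6, 7]), ([400.8, 26.0], [399, 18, 5, 16, 46]), ([132.5, 42.0], [130, 42, 6, 1, 6]), ([155.1, 88.6], [152, 86, 7, 7, 36]), ([143.7, 254.7], [138, 252, 12, 6, 38]), ([482.7, 382.4], [473, 371, 20, 22, 192]), ([495.4, 388.2], [491, 382, 8, 11, 28])]
T blue [([344.7, 196.0], [343, 194, 4, 4, 9]), ([399.5, 211.0], [398, 209, 4, 5, 18])]
T yel [([342.1, 267.1], [341, 265, 3, 6, 9])]
T blk []
```

View pics/crop0.png

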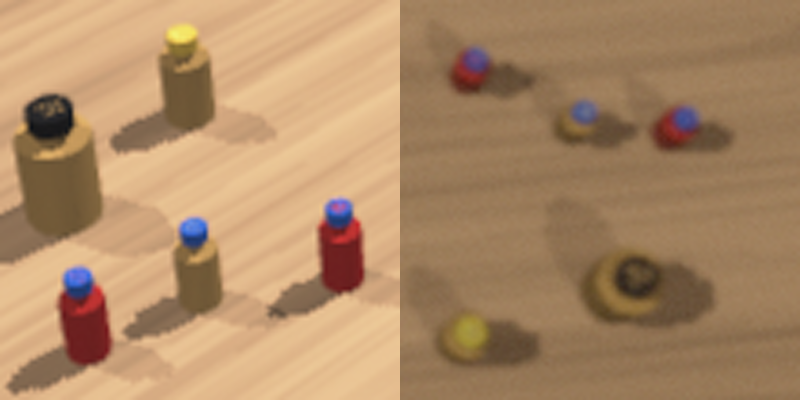

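The crop shows one brass piece with a blue knob, at scene (183,283) and top (373,209), with red look-alikes on both sides. The yellow-knobbed brass piece is clear at scene (180,231) and top (343,267). Now I'll localise these and the pan.

Run:
```python
from h import *
S=cv2.imread("pics/scene0.png");T=cv2.imread("pics/top0.png")
def cen(im,p,r,f):
    x0,y0=int(p[0]-r),int(p[1]-r); c=im[y0:y0+2*r+1,x0:x0+2*r+1].astype(float); m=f(c[...,0],c[...,1],c[...,2])
    ys,xs=np.nonzero(m); return np.array([xs.mean()+x0,ys.mean()+y0]),m.sum()
bl=lambda b,g,r:(b>r+15)&(b>g+10)
ye=lambda b,g,r:(np.minimum(r,g)-b>70)&(g>r*0.83)
for nm,ps,pt,f,z in(("100",(183,283),(373,209),bl,.0395),("200",(180,231),(343,267),ye,.047),("redL",(151,297),(399,211),bl,.0395),("redR",(223,278),(344,196),bl,.0395)):
    a,na=cen(S,ps,6,f);b,nb=cen(T,pt,6,f)
    print(nm,a,na,b,nb,"tri",tri(a,b).round(4),"S",ray("scene",a,z).round(4),"T",ray("top",b,z).round(4))
p=ray("scene",(143.5,260),.055); print("500",p.round(3),ray("top",(387,252),.066).round(3))
for n,im,box in(("scene",S,(290,170,385,225)),("top",T,(185,140,270,215))):
    x0,y0,x1,y1=box; h=cv2.cvtColor(im,cv2.COLOR_BGR2HSV)[y0:y1,x0:x1]
    m=cv2.inRange(h,(0,0,70),(179,60,255)); m=cv2.morphologyEx(m,cv2.MORPH_OPEN,np.ones((7,7)))
    cs=max(cv2.findContours(m,0,1)[0],key=cv2.contourArea); cs=cv2.convexHull(cs); e=cv2.fitEllipse(cs); c=(e[0][0]+x0,e[0][1]+y0)
    pts=np.array([ray(n,(q[0][0]+x0,q[0][1]+y0),.129) for q in cs]); cc,rr=cv2.minEnclosingCircle(pts[:,:2].astype(np.float32))
    print(n,c,e[1],"ray",ray(n,c,.129).round(4),"mec",cc,rr)
    if n=="scene":ca=c
    else: print("tri",tri(ca,c).round(4))
print("tin scene top centre",ray("scene",(397,121),.19).round(3),"top",ray("top",(97,197),.19).round(3))
print("otherpan",ray("top",(119,214),.101).round(3))
```

```text
100 [182.75       283.34615385] 52 [373. 209.] 21 tri [ 0.5326 -0.2815  0.0427] S [ 0.5292 -0.2799  0.0395] T [ 0.5337 -0.2817  0.0395]
200 [179.5        228.64705882] 34 [343.04255319 266.68085106] 47 tri [ 0.4157 -0.1993  0.0538] S [ 0.4073 -0.1945  0.047 ] T [ 0.4168 -0.1996  0.047 ]
redL [151.14285714 296.98214286] 56 [399.68 210.76] 25 tri [ 0.5229 -0.3376  0.0428] S [ 0.5194 -0.3362  0.0395] T [ 0.5238 -0.3381  0.0395]
redR [222.86046512 278.13953488] 43 [344.72222222 195.11111111] 18 tri [ 0.5697 -0.2254  0.0423] S [ 0.5669 -0.2237  0.0395] T [ 0.5709 -0.2253  0.0395]
500 [ 0.448 -0.301  0.055] [ 0.435 -0.29   0.066]
scene (343.56578826904297, 189.1454563140869) (48.23407745361328, 89.31559753417969) ray [0.6172 0.0321 0.129 ] mec (0.6204275488853455, 0.04487507790327072) 0.1017264798283577
top (223.52500534057617, 178.66483306884766) (67.47071075439453, 78.01870727539062) ray [0.607  0.0243 0.129 ] mec (0.6058828234672546, 0.028965706005692482) 0.08065177500247955
tri [0.613  0.0294 0.1268]
tin scene top centre [0.586 0.242 0.19 ] top [0.577 0.251 0.19 ]
otherpan [0.564 0.242 0.101]
```

Run:
```python
from h import *
print(ray("top",(227,177),.129).round(4),ray("scene",(337,192),.129).round(4),tri((337,192),(227,177)).round(4))
out=[]
for n,box in(("scene",(285,160,400,250)),("top",(170,120,285,230))):
    im=cv2.imread(f"pics/{n}0.png")
    c=np.array([.612,.030,.129]) if 0 else (ray("top",(227,177),.129))
    th=np.linspace(0,2*np.pi,72)
    for t in th:
        q=proj(n,c+[.07*np.cos(t),.07*np.sin(t),0]); cv2.circle(im,(int(q[0]*8),int(q[1]*8)),8,(0,0,255),-1,shift=3)
    x0,y0,x1,y1=box; out.append(cv2.resize(im[y0:y1,x0:x1],(400,400),interpolation=cv2.INTER_NEAREST))
cv2.imwrite("pics/pan0.png",np.hstack(out))
```

```text
[0.6097 0.0172 0.129 ] [0.615  0.0155 0.129 ] [0.6117 0.0184 0.126 ]
```

View pics/pan0.png

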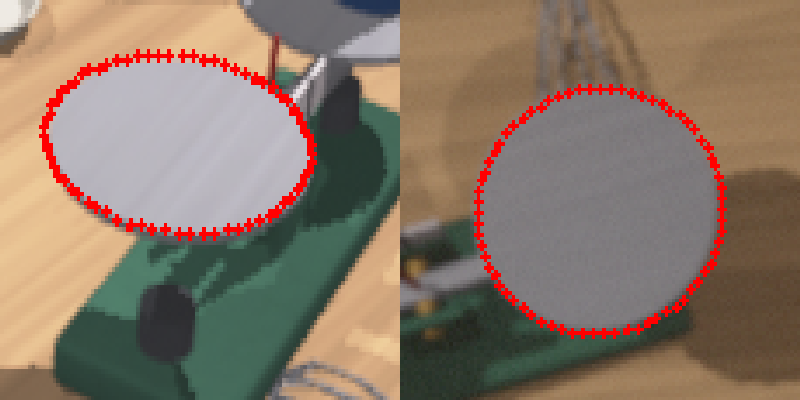

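Pan centre is at about (0.610, 0.018), with its face at 0.129, and the overlay fits in both views. weight_100 is at (0.532, -0.281) and weight_200 at (0.416, -0.199). I'll go above weight_100 first, with the jaws opening along world x because the red neighbours lie along y.

```bash
cat > go.py <<'E'
# python3 go.py x y z [heading_deg of tool z] -> normalised row needed
import sys; from h import *
from scipy.spatial.transform import Rotation as Ro
o=bot.get_obs(); R=np.array(o["tool_rot"]); p=np.array(o["eef_pos"])
a=[float(v) for v in sys.argv[1:]]; d=R.T@(np.array(a[:3])-p)/.3
t=np.zeros(3)
if len(a)>3:
    h=np.radians(a[3]); z=np.array([np.cos(h),np.sin(h),0]); x=np.array([0,0,-1.]); Rt=np.c_[x,np.cross(z,x),z]
else: 
    z=R[:,2]*[1,1,0]; z/=np.linalg.norm(z); x=np.array([0,0,-1.]); Rt=np.c_[x,np.cross(z,x),z]
t=Ro.from_matrix(R.T@Rt).as_rotvec(degrees=True)/120
print("t",round(o["time_s"],2),"p",p.round(4),"gap",round(o["finger_gap"],3),"F",np.round(o["force"],2),"ROW",d.round(4),t.round(4),"mm",(d*300).round(1),"j",np.round(o["joint_positions"],1))
E
python3 go.py .532 -.281 .25 180
python3 -m inch '[[[0,0.667,0.763,0,0,0,0],[0,0.667,0.763,0,0,0,0],[0,0.667,0.763,0,0,0,0],[0,0.667,0.763,0,0,0,0],[0,0.667,0.763,0,0,0,0],[0,0.667,0.763,0,0,0,0],[0,0.667,0.763,0,0,0,0]]]'
python3 go.py .532 -.281 .25 180
```

```text
t 0.1 p [0.303  0.6027 0.2494] gap 1.001 F [-0.04  0.46  0.54] ROW [1.9000e-03 2.0052e+00 2.2889e+00] [ 5.276e-01  6.000e-04 -5.000e-04] mm [6.000e-01 6.016e+02 6.867e+02] j [ 79.8  20.6   0.6  -0.  -70.1 -16.5]
time_s: 0.8
eef_pos: [0.3792, 0.3041, 0.2505]
tool_rot: [[-0.001, 0.892, -0.452], [-0.0, -0.452, -0.892], [-1.0, -0.0, 0.001]]
force: [-0.7, 1.6, 0.5]
finger_gap: 0.503
t 0.8 p [0.3792 0.3041 0.2505] gap 0.503 F [-0.65  1.58  0.52] ROW [0.0018 1.3355 1.5098] [5.262e-01 3.000e-04 0.000e+00] mm [  0.5 400.7 452.9] j [ 62.    2.5 -22.4  -0.  -65.2   1.2]
```

Working as expected.

```bash
python3 -m inch '[[[0,0.667,0.763,0,0,0,0],[0,0.667,0.763,0,0,0,0],[0,0.667,0.763,0,0,0,0],[0,0.667,0.763,0,0,0,0],[0,0.667,0.763,0,0,0,0],[0,0.667,0.763,0,0,0,0],[0,0.667,0.763,0,0,0,0]]]' >/dev/null
python3 -m inch '[[[0,0.668,0.757,0.2,0,0,0],[0,0.668,0.757,0.4,0,0,0],[0,0.668,0.757,0.527,0,0,0],[0,0.668,0.757,0.527,0,0,0],[0,0.668,0.757,0.527,0,0,0],[0,0.668,0.757,0.527,0,0,0],[0,0.668,0.757,0.527,0,0,0],[0,0.668,0.757,0.527,0,0,0],[0,0.668,0.757,0.527,0,0,0],[0,0.668,0.757,0.527,0,0,0]]]'
python3 go.py .532 -.281 .25 180
```

```text
time_s: 2.5
eef_pos: [0.5323, -0.2781, 0.25]
tool_rot: [[-0.001, 0.004, -1.0], [0.0, -1.0, -0.004], [-1.0, -0.0, 0.001]]
force: [0.3, 0.2, -0.2]
finger_gap: 0.502
t 2.5 p [ 0.5323 -0.2781  0.25  ] gap 0.502 F [ 0.35  0.25 -0.17] ROW [-0.      0.0095  0.0011] [0.0017 0.0002 0.0001] mm [-0.   2.9  0.3] j [ -9.   13.6  -9.1  -0.  -67.3   9.2]
```

```bash
python3 -m inch '[[[0.15,0.01,0,0,0,0,0],[0.3,0.01,0,0,0,0,0],[0.45,0.01,0,0,0,0,0],[0.55,0.01,0,0,0,0,0],[0.55,0.01,0,0,0,0,0]]]'
python3 - <<'E'
from h import *
S=bot.grab_frame("scene");T=bot.grab_frame("top")
cv2.imwrite("pics/a1.png",np.hstack([cv2.resize(S[190:330,110:250],(400,400)),cv2.resize(T[140:280,300:440],(400,400))]))
E
python3 go.py .532 -.281 .027 180
```

```text
time_s: 3.0
eef_pos: [0.5295, -0.2801, 0.0812]
tool_rot: [[-0.008, 0.003, -1.0], [0.002, -1.0, -0.003], [-1.0, -0.002, 0.008]]
force: [-0.1, -0.6, -0.1]
finger_gap: 0.503
t 3.1 p [ 0.5328 -0.2813  0.086 ] gap 0.498 F [0.   0.91 1.06] ROW [ 0.1966 -0.0012  0.0025] [ 0.0017  0.0002 -0.0002] mm [59.  -0.4  0.7] j [ -9.3  22.5 -20.2   0.  -47.3   9.4]
```

View pics/a1.png

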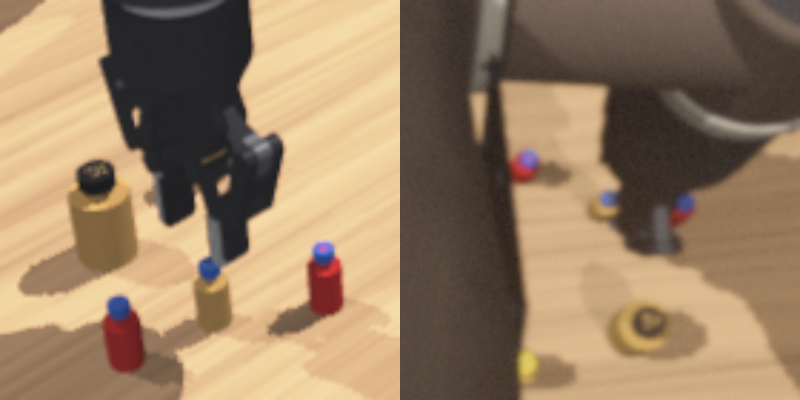

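Run:
```python
from h import *
for X in((.532,-.281,.067),(.532+.021,-.281,.067),(.532-.021,-.281,.067),(.532,-.281,.04)):
    print(X,((proj("scene",X)-[110,190])*400/140).round(0),((proj("top",X)-[300,140])*400/140).round(0))
```

```text
(0.532, -0.281, 0.067) [205. 234.] [215. 191.]
(0.553, -0.281, 0.067) [228. 251.] [211. 163.]
(0.511, -0.281, 0.067) [183. 217.] [220. 219.]
(0.532, -0.281, 0.04) [209. 269.] [208. 199.]
```

The projected tip points match the picture, so the jaws straddle the brass weight. I'll descend and grip.

```bash
python3 -m inch '[[[0.07,0,0.002,0,0,0,0],[0.14,0,0.002,0,0,0,0],[0.197,0,0.002,0,0,0,0],[0.197,0,0.002,0,0,0,0],[0.197,0,0.002,0,0,0,0]]]' | head -2
python3 -m inch '[[[0,0,0,0,0,0,-0.4],[0,0,0,0,0,0,-0.6],[0,0,0,0,0,0,-0.9],[0,0,0,0,0,0,-0.9],[0,0,0,0,0,0,-0.9]]]' 30
python3 go.py .532 -.281 .25 180
```

```text
time_s: 3.6
eef_pos: [0.533, -0.2818, 0.0283]
time_s: 4.1
eef_pos: [0.5328, -0.2819, 0.0282]
tool_rot: [[0.003, 0.002, -1.0], [-0.001, -1.0, -0.002], [-1.0, 0.001, -0.003]]
force: [-0.3, 1.0, 6.5]
finger_gap: 0.233
t 4.1 p [ 0.5328 -0.2819  0.0282] gap 0.233 F [-0.27  0.97  6.51] ROW [-7.393e-01 -2.300e-03  6.000e-04] [ 0.0009 -0.0014 -0.0004] mm [-2.218e+02 -7.000e-01  2.000e-01] j [ -9.3  26.7 -23.    0.  -40.1   9.4]
```

```bash
python3 -m inch '[[[-0.05,0,0,0,0,0,-0.9],[-0.15,0,0,0,0,0,-0.9],[-0.3,0,0,0,0,0,-0.9],[-0.45,0,0,0,0,0,-0.9],[-0.6,0,0,0,0,0,-0.9],[-0.7,0,0,0,0,0,-0.9],[-0.74,0,0,0,0,0,-0.9],[-0.74,0,0,0,0,0,-0.9]]]' | head -2
python3 - <<'E'
from h import *
S=bot.grab_frame("scene")
cv2.imwrite("pics/a2.png",cv2.resize(S[110:330,90:310],(600,600)))
E
python3 go.py .610 .048 .25 180
```

```text
time_s: 4.9
eef_pos: [0.5322, -0.2818, 0.2506]
t 4.95 p [ 0.5315 -0.2814  0.2485] gap 0.233 F [-0.6   0.32 -2.26] ROW [-0.0044 -1.0977 -0.2629] [ 0.0005 -0.0006  0.0001] mm [  -1.3 -329.3  -78.9] j [ -9.3  13.7  -9.2  -0.  -67.    9.4]
```

View pics/a2.png

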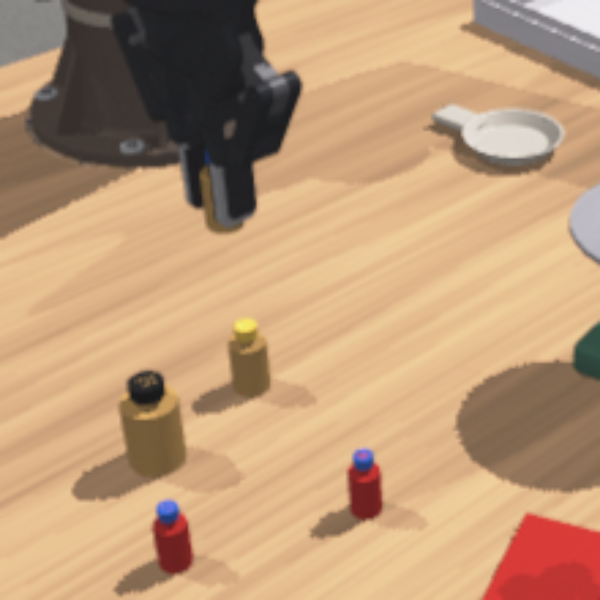

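The brass weight with the blue knob is held upright in the jaws at crop (222,190), and both red pieces are still standing. Moving over the pan.

```bash
python3 -m inch '[[[0,-0.04,-0.01,0,0,0,-0.9],[0,-0.12,-0.03,0,0,0,-0.9],[0,-0.22,-0.053,0,0,0,-0.9],[0,-0.33,-0.079,0,0,0,-0.9],[0,-0.44,-0.105,0,0,0,-0.9],[0,-0.55,-0.132,0,0,0,-0.9],[0,-0.66,-0.158,0,0,0,-0.9],[0,-0.77,-0.184,0,0,0,-0.9],[0,-0.88,-0.211,0,0,0,-0.9],[0,-0.97,-0.233,0,0,0,-0.9]]]' | head -2
python3 -m inch '[[[0,-0.08,-0.018,0,0,0,-0.9],[0,-0.12,-0.028,0,0,0,-0.9],[0,-0.128,-0.03,0,0,0,-0.9],[0,-0.128,-0.03,0,0,0,-0.9],[0,-0.128,-0.03,0,0,0,-0.9]]]'
python3 go.py .610 .048 .168 180
```

```text
time_s: 5.95
eef_pos: [0.6004, 0.0118, 0.2459]
time_s: 6.45
eef_pos: [0.6097, 0.0472, 0.2478]
tool_rot: [[-0.001, 0.001, -1.0], [-0.0, -1.0, -0.001], [-1.0, 0.0, 0.001]]
force: [-1.1, -0.7, -1.3]
finger_gap: 0.237
t 6.45 p [0.6097 0.0472 0.2478] gap 0.237 F [-1.06 -0.67 -1.26] ROW [ 0.2659 -0.0029 -0.0012] [ 0.0003  0.0004 -0.0001] mm [79.8 -0.9 -0.4] j [ 22.7  14.7  -7.9  -0.  -67.4 -22.7]
```

```bash
python3 -m inch '[[[0.07,-0.002,0,0,0,0,-0.9],[0.15,-0.003,0,0,0,0,-0.9],[0.22,-0.003,0,0,0,0,-0.9],[0.255,-0.003,0,0,0,0,-0.9],[0.265,-0.003,0,0,0,0,-0.9],[0.265,-0.003,0,0,0,0,-0.9],[0.265,-0.003,0,0,0,0,-0.9]]]'
python3 - <<'E'
from h import *
S=bot.grab_frame("scene")
cv2.imwrite("pics/a3.png",cv2.resize(S[90:260,270:440],(600,600)))
E
python3 go.py .610 .048 .156 180
```

```text
time_s: 7.15
eef_pos: [0.6107, 0.0487, 0.1699]
tool_rot: [[0.002, 0.001, -1.0], [0.0, -1.0, -0.001], [-1.0, -0.0, -0.002]]
force: [-0.1, 0.4, -1.0]
finger_gap: 0.233
t 7.2 p [0.6107 0.0488 0.1699] gap 0.232 F [ 0.08 -0.25 -1.09] ROW [0.0463 0.0026 0.0025] [ 0.0006 -0.0009  0.0002] mm [13.9  0.8  0.7] j [ 22.8  18.2 -13.8   0.  -57.8 -22.8]
```

View pics/a3.png

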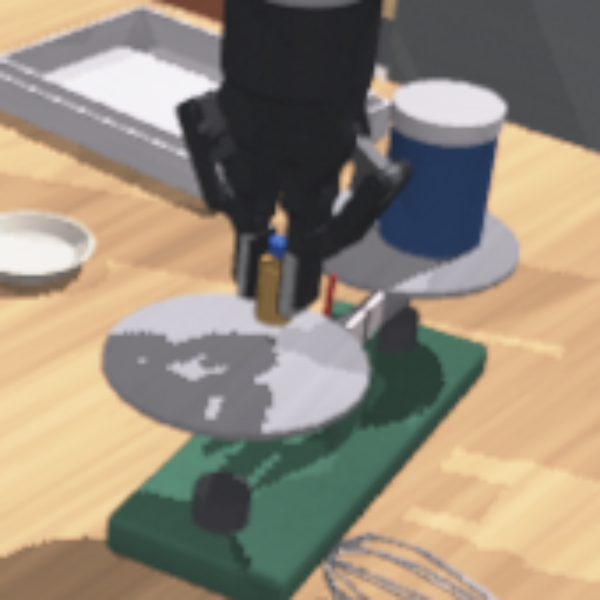

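The weight hangs upright about 12 mm above the pan at crop (270,315), clear of the tin. Lowering slowly.

```bash
python3 -m inch '[[[0.007,0,0,0,0,0,-0.9],[0.014,0,0,0,0,0,-0.9],[0.021,0,0,0,0,0,-0.9],[0.028,0,0,0,0,0,-0.9],[0.034,0,0,0,0,0,-0.9],[0.038,0,0,0,0,0,-0.9],[0.038,0,0,0,0,0,-0.9]]]'
python3 -m inch '[[[0.002,0,0,0,0,0,-0.9],[0.004,0,0,0,0,0,-0.9],[0.004,0,0,0,0,0,-0.9]]]' |egrep "eef|force"
python3 -m inch '[[[0.002,0,0,0,0,0,-0.9],[0.004,0,0,0,0,0,-0.9],[0.004,0,0,0,0,0,-0.9]]]' |egrep "eef|force"
python3 -m inch '[[[0.002,0,0,0,0,0,-0.9],[0.004,0,0,0,0,0,-0.9],[0.004,0,0,0,0,0,-0.9]]]' |egrep "eef|force"
```

```text
time_s: 7.9
eef_pos: [0.6101, 0.0488, 0.1572]
tool_rot: [[-0.0, 0.001, -1.0], [-0.0, -1.0, -0.001], [-1.0, 0.0, 0.0]]
force: [-0.5, -0.5, -2.0]
finger_gap: 0.234
eef_pos: [0.6102, 0.0487, 0.1563]
force: [-0.5, 0.3, 1.3]
eef_pos: [0.6102, 0.0486, 0.1549]
force: [0.1, -1.1, 2.2]
eef_pos: [0.6102, 0.0487, 0.1536]
force: [1.1, -1.1, 1.6]
```

Contact: vertical force went from about -1 to +2 N, and the pan is yielding slightly. I'll ease up 2 mm and open.

```bash
python3 -m inch '[[[-0.004,0,0,0,0,0,-0.9],[-0.006,0,0,0,0,0,-0.9],[-0.006,0,0,0,0,0,-0.9]]]' |egrep "eef|force"
python3 -m inch '[[[0,0,0,0,0,0,-0.5],[0,0,0,0,0,0,-0.4],[0,0,0,0,0,0,-0.3],[0,0,0,0,0,0,-0.2],[0,0,0,0,0,0,-0.1],[0,0,0,0,0,0,0]]]'
python3 - <<'E'
from h import *
S=bot.grab_frame("scene")
cv2.imwrite("pics/a4.png",cv2.resize(S[130:260,280:410],(600,600)))
E
python3 go.py .610 .048 .25 180
```

```text
eef_pos: [0.6101, 0.0489, 0.1557]
force: [0.4, 0.2, 1.0]
time_s: 9.7
eef_pos: [0.6101, 0.0488, 0.1555]
tool_rot: [[-0.0, 0.001, -1.0], [-0.0, -1.0, -0.001], [-1.0, 0.0, 0.0]]
force: [-0.1, 0.5, 0.2]
finger_gap: 0.501
t 9.75 p [0.61   0.0488 0.1555] gap 0.501 F [-0.93  0.56 -0.76] ROW [-3.151e-01  2.500e-03  1.000e-04] [ 0.0006  0.     -0.    ] mm [-94.5   0.8   0. ] j [ 22.8  19.  -14.8  -0.  -56.2 -22.8]
```

View pics/a4.png

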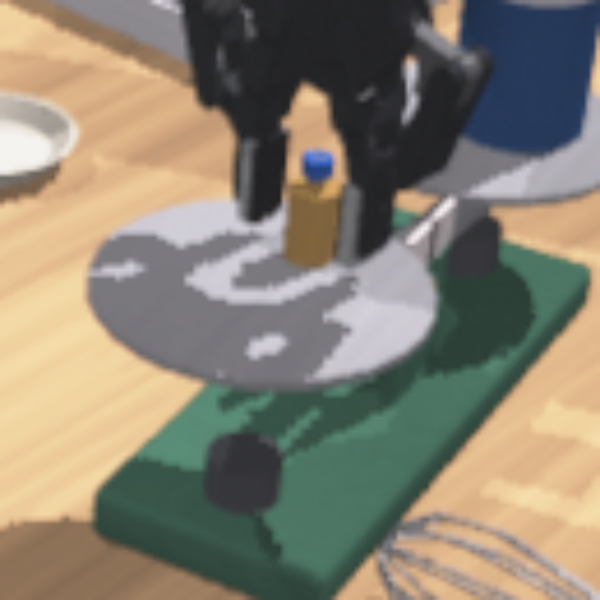

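The weight stands upright at crop (315,225) with the fingers clear on both sides. Going up, then over to weight_200.

```bash
python3 -m inch '[[[-0.05,0,0,0,0,0,0],[-0.15,0,0,0,0,0,0],[-0.3,0,0,0,0,0,0.1],[-0.315,0,0,0,0,0,0.1],[-0.315,0,0,0,0,0,0.1]]]' | egrep "eef"
python3 - <<'E'
from h import *
S=bot.grab_frame("scene")
cv2.imwrite("pics/a5.png",cv2.resize(S[130:260,280:410],(600,600)))
E
python3 -m inch '[[[0,0.827,0.648,0,0,0,0.1],[0,0.827,0.648,0,0,0,0.1],[0,0.827,0.648,0,0,0,0.1],[0,0.827,0.648,0,0,0,0.1],[0,0.827,0.648,0,0,0,0.1],[0,0.827,0.648,0,0,0,0.1],[0,0.827,0.648,0,0,0,0.1],[0,0.827,0.648,0,0,0,0.1]]]' | egrep "eef"
python3 go.py .416 -.1995 .09 180
```

```text
eef_pos: [0.6108, 0.049, 0.2519]
eef_pos: [0.4139, -0.2009, 0.249]
t 11.1 p [ 0.4139 -0.2009  0.249 ] gap 0.553 F [ 1.22 -0.54 -0.29] ROW [ 0.5299 -0.0044 -0.0078] [-0.0008  0.0008  0.0002] mm [159.   -1.3  -2.4] j [ -1.3  -0.1 -25.2  -0.  -64.9   1.2]
```

View pics/a5.png

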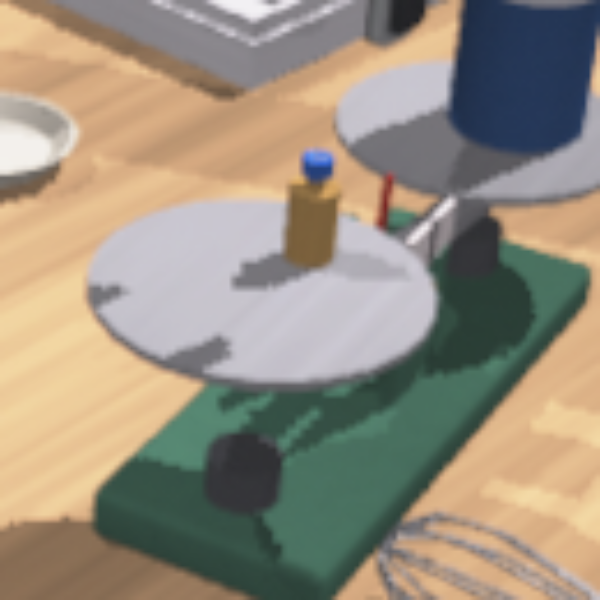

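weight_100 stands on the pan alone at crop (312,225). Descending over weight_200.

```bash
python3 -m inch '[[[0.1,-0.002,-0.002,0,0,0,0.1],[0.25,-0.002,-0.002,0,0,0,0.1],[0.4,-0.002,-0.002,0,0,0,0.1],[0.5,-0.002,-0.002,0,0,0,0.1],[0.53,-0.002,-0.002,0,0,0,0.1],[0.53,-0.002,-0.002,0,0,0,0.1]]]' | egrep "eef"
python3 - <<'E'
from h import *
S=bot.grab_frame("scene")
p=np.array(bot.get_obs()["eef_pos"])
for d in(.0,.023,-.023): print(((proj("scene",p+[d,0,-.019])-[110,150])*600/140).round())
cv2.imwrite("pics/a6.png",cv2.resize(S[150:290,110:250],(600,600)))
E
python3 go.py .416 -.1995 .031 180
```

```text
eef_pos: [0.4161, -0.1985, 0.0897]
[298. 304.]
[331. 325.]
[267. 283.]
t 11.75 p [ 0.4171 -0.1987  0.0911] gap 0.551 F [ 0.79 -0.5   0.28] ROW [0.2002 0.0026 0.0036] [ 0.001   0.0005 -0.0001] mm [60.1  0.8  1.1] j [ -0.9  10.6 -37.4   0.  -42.    1. ]
```

View pics/a6.png

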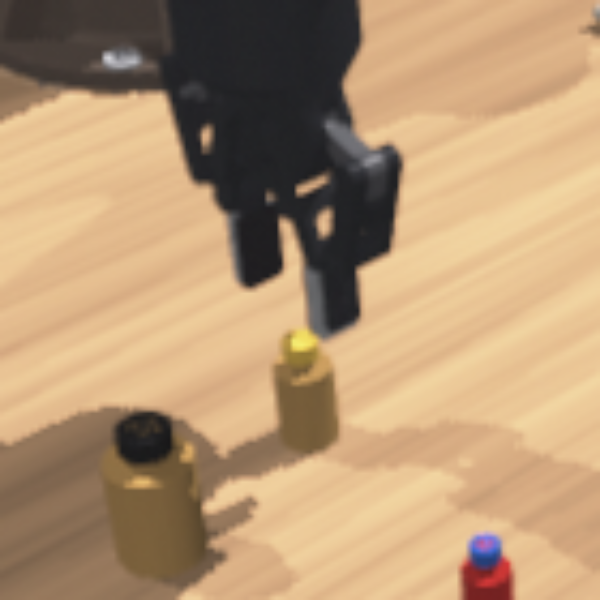

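The yellow-knobbed weight at crop (305,390) sits straight under the jaws' midpoint (296,300).

```bash
python3 -m inch '[[[0.07,0.002,0.003,0,0,0,0.1],[0.14,0.002,0.003,0,0,0,0.1],[0.19,0.002,0.003,0,0,0,0.1],[0.198,0.002,0.003,0,0,0,0.1],[0.198,0.002,0.003,0,0,0,0.1]]]' | egrep "eef|force"
python3 -m inch '[[[0,0,0,0,0,0,-0.2],[0,0,0,0,0,0,-0.4],[0,0,0,0,0,0,-0.7],[0,0,0,0,0,0,-0.7],[0,0,0,0,0,0,-0.7]]]' 35 | egrep "eef|force|gap"
python3 go.py .416 -.1995 .25 180
python3 -m inch '[[[-0.05,0,0,0,0,0,-0.7],[-0.15,0,0,0,0,0,-0.7],[-0.3,0,0,0,0,0,-0.7],[-0.45,0,0,0,0,0,-0.7],[-0.6,0,0,0,0,0,-0.7],[-0.7,0,0,0,0,0,-0.7],[-0.75,0,0,0,0,0,-0.7],[-0.75,0,0,0,0,0,-0.7]]]' | egrep "eef|gap"
python3 - <<'E'
from h import *
S=bot.grab_frame("scene")
cv2.imwrite("pics/a7.png",cv2.resize(S[80:300,90:310],(600,600)))
E
python3 go.py .610 -.012 .255 180
```

```text
eef_pos: [0.4167, -0.1996, 0.0327]
force: [0.1, -0.1, 0.0]
eef_pos: [0.4165, -0.1996, 0.0329]
force: [-2.2, 0.7, 6.6]
finger_gap: 0.305
t 12.75 p [ 0.4165 -0.1996  0.0329] gap 0.305 F [-2.17  0.7   6.6 ] ROW [-7.235e-01 -2.000e-04  1.000e-04] [ 0.0008 -0.001  -0.0001] mm [-2.171e+02 -1.000e-01  0.000e+00] j [ -1.1  16.2 -40.9   0.  -32.8   1.1]
eef_pos: [0.4166, -0.1997, 0.2595]
finger_gap: 0.302
t 13.6 p [ 0.4157 -0.1994  0.2575] gap 0.3 F [-1.39 -0.61 -2.59] ROW [ 0.0105 -0.6241 -0.6481] [ 0.0005 -0.0013  0.0001] mm [   3.1 -187.2 -194.4] j [ -1.1  -0.5 -24.5  -0.  -65.9   1.1]
```

View pics/a7.png

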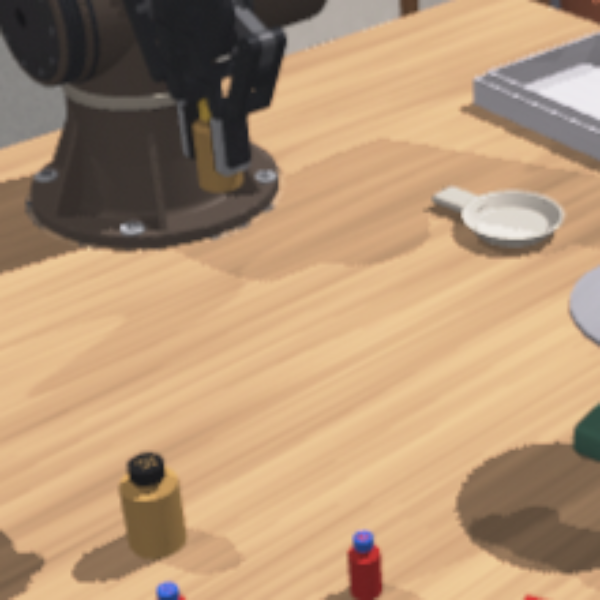

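weight_200 is held upright at crop (218,150). Carrying it to the other side of the pan.

```bash
python3 -m inch '[[[0,-0.03,-0.03,0,0,0,-0.7],[0,-0.1,-0.1,0,0,0,-0.7],[0,-0.18,-0.19,0,0,0,-0.7],[0,-0.26,-0.27,0,0,0,-0.7],[0,-0.34,-0.35,0,0,0,-0.7],[0,-0.42,-0.43,0,0,0,-0.7],[0,-0.5,-0.52,0,0,0,-0.7],[0,-0.57,-0.59,0,0,0,-0.7],[0,-0.61,-0.635,0,0,0,-0.7],[0,-0.624,-0.648,0,0,0,-0.7]]]' | egrep eef
python3 -m inch '[[[0,0,0,0,0,0,-0.7],[0.08,0,0,0,0,0,-0.7],[0.16,0,0,0,0,0,-0.7],[0.22,0,0,0,0,0,-0.7],[0.25,0,0,0,0,0,-0.7],[0.26,0,0,0,0,0,-0.7],[0.26,0,0,0,0,0,-0.7]]]' | egrep "eef|force|gap"
python3 - <<'E'
from h import *
S=bot.grab_frame("scene")
cv2.imwrite("pics/a8.png",cv2.resize(S[90:260,270:440],(600,600)))
E
python3 go.py .610 -.012 .165 180
```

```text
eef_pos: [0.6105, -0.0106, 0.2544]
eef_pos: [0.6098, -0.0125, 0.179]
force: [0.8, -0.7, -1.5]
finger_gap: 0.302
t 15.35 p [ 0.6101 -0.0124  0.1795] gap 0.304 F [ 0.58  0.33 -1.75] ROW [ 0.0483 -0.0012  0.0005] [ 0.0005 -0.0005  0.    ] mm [14.5 -0.4  0.2] j [ 17.2  17.6 -13.4   0.  -59.  -17.1]
```

View pics/a8.png

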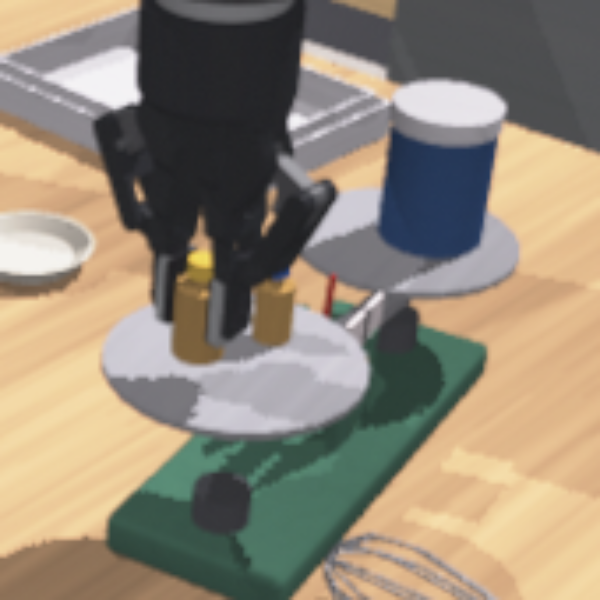

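```bash
python3 -m inch '[[[0.01,0,0,0,0,0,-0.7],[0.02,0,0,0,0,0,-0.7],[0.03,0,0,0,0,0,-0.7],[0.04,0,0,0,0,0,-0.7],[0.047,0,0,0,0,0,-0.7],[0.052,0,0,0,0,0,-0.7],[0.056,0,0,0,0,0,-0.7],[0.06,0,0,0,0,0,-0.7],[0.06,0,0,0,0,0,-0.7]]]' | egrep "eef|force|gap"
python3 -m inch '[[[0.004,0,0,0,0,0,-0.7],[0.008,0,0,0,0,0,-0.7],[0.012,0,0,0,0,0,-0.7],[0.016,0,0,0,0,0,-0.7],[0.016,0,0,0,0,0,-0.7]]]' | egrep "eef|force|gap"
python3 -m inch '[[[0.004,0,0,0,0,0,-0.7],[0.008,0,0,0,0,0,-0.7],[0.012,0,0,0,0,0,-0.7],[0.016,0,0,0,0,0,-0.7],[0.02,0,0,0,0,0,-0.7],[0.02,0,0,0,0,0,-0.7],[0.02,0,0,0,0,0,-0.7]]]' | egrep "eef|force|gap"
python3 - <<'E'
from h import *
S=bot.grab_frame("scene")
cv2.imwrite("pics/a9.png",cv2.resize(S[90:260,270:440],(600,600)))
E
python3 go.py .610 -.012 .148 180
```

```text
eef_pos: [0.6099, -0.0122, 0.1606]
force: [-0.7, 0.7, -0.9]
finger_gap: 0.302
eef_pos: [0.6099, -0.0121, 0.1556]
force: [0.3, -0.2, -0.1]
finger_gap: 0.303
eef_pos: [0.6099, -0.0121, 0.1498]
force: [0.2, -0.6, 0.4]
finger_gap: 0.3
t 17.5 p [ 0.6099 -0.0121  0.1498] gap 0.303 F [ 0.45  0.15 -0.51] ROW [ 0.006  -0.0002 -0.0005] [0.0006 0.     0.    ] mm [ 1.8 -0.1 -0.1] j [ 17.2  19.1 -15.4  -0.  -55.4 -17.1]
```

View pics/a9.png

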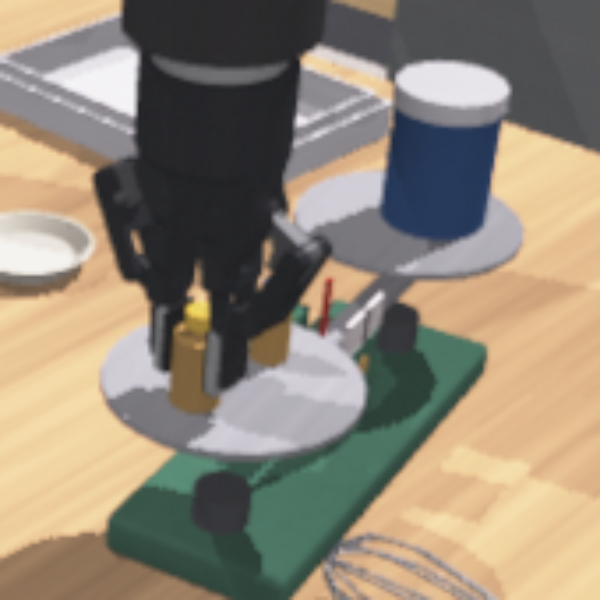

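The pan went down with the weight and the tin's pan rose, so the beam is close to level with the weight standing on the plate. Releasing gently.

```bash
python3 -m inch '[[[0.004,0,0,0,0,0,-0.7],[0.004,0,0,0,0,0,-0.45],[0.004,0,0,0,0,0,-0.35],[0.004,0,0,0,0,0,-0.3],[0.004,0,0,0,0,0,-0.2],[0.004,0,0,0,0,0,-0.1],[0.004,0,0,0,0,0,0.05],[0.004,0,0,0,0,0,0.1],[0.004,0,0,0,0,0,0.1],[0.004,0,0,0,0,0,0.1]]]' | egrep "eef|force|gap"
python3 - <<'E'
from h import *
S=bot.grab_frame("scene")
cv2.imwrite("pics/a10.png",cv2.resize(S[90:260,270:440],(600,600)))
E
```

```text
eef_pos: [0.6098, -0.0121, 0.1486]
force: [-0.7, 0.4, -0.9]
finger_gap: 0.55
```

View pics/a10.png

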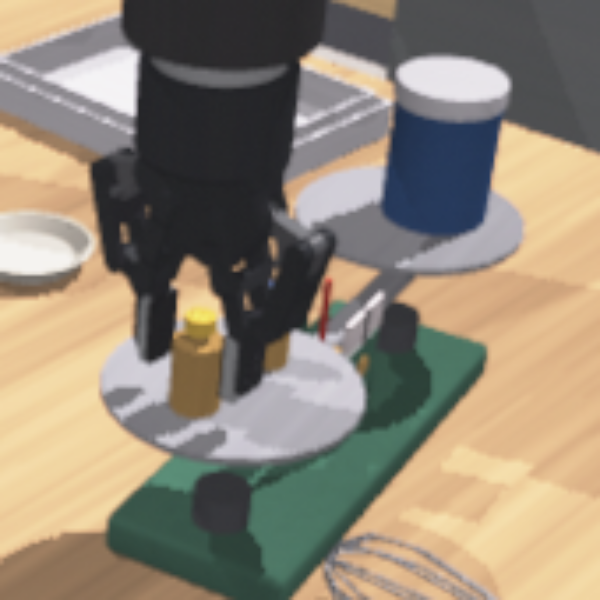

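It's standing free between the open fingers. I'll retreat straight up, wait for it to settle, and check.

```bash
python3 -m inch '[[[-0.03,0,0,0,0,0,0.1],[-0.08,0,0,0,0,0,0.1],[-0.16,0,0,0,0,0,0.1],[-0.26,0,0,0,0,0,0.1],[-0.38,0,0,0,0,0,0.1],[-0.45,0,0,0,0,0,0.1],[-0.45,0,0,0,0,0,0.1]]]' | egrep "eef|force|gap"
python3 -m inch '[[[0,1,0,0,0,0,0.1],[0,1,0,0,0,0,0.1],[0,1,0,0,0,0,0.1],[0,1,0,0,0,0,0.1],[0,1,0,0,0,0,0.1],[0,1,0,0,0,0,0.1],[0,1,0,0,0,0,0.1],[0,1,0,0,0,0,0.1],[0,1,0,0,0,0,0.1],[0,1,0,0,0,0,0.1]]]' | egrep "eef|gap"
python3 -m inch '[[[0,0,0,0,0,0,0.1],[0,0,0,0,0,0,0.1],[0,0,0,0,0,0,0.1],[0,0,0,0,0,0,0.1],[0,0,0,0,0,0,0.1],[0,0,0,0,0,0,0.1],[0,0,0,0,0,0,0.1],[0,0,0,0,0,0,0.1],[0,0,0,0,0,0,0.1],[0,0,0,0,0,0,0.1]]]' >/dev/null
cat > chk.py <<'E'
from h import *; import sys
S=bot.grab_frame("scene");T=bot.grab_frame("top")
cv2.imwrite("pics/%s.png"%sys.argv[1],np.hstack([cv2.resize(S[90:260,270:440],(400,400)),cv2.resize(T[120:270,70:290][:, :],(400,273)) if 0 else cv2.resize(T[110:270,130:290],(400,400))]))
cv2.imwrite("pics/%s_s.png"%sys.argv[1],S);cv2.imwrite("pics/%s_t.png"%sys.argv[1],T)
bl=lambda c:(c[...,0]>c[...,2]+15)&(c[...,0]>c[...,1]+10)
ye=lambda c:(np.minimum(c[...,2],c[...,1])-c[...,0]>70)&(c[...,1]>c[...,2]*.83)
for nm,f,sb,tb in(("100",bl,(340,160,370,195),(205,150,245,205)),("200",ye,(305,165,345,200),(215,150,265,205))):
    q=[]
    for im,b in((S,sb),(T,tb)):
        m=f(im[b[1]:b[3],b[0]:b[2]].astype(float)); ys,xs=np.nonzero(m); q.append((xs.mean()+b[0],ys.mean()+b[1]) if len(xs) else (np.nan,np.nan)); print(nm,q[-1],m.sum())
    print(nm,"knob xyz",tri(*q).round(4))
print(bot.get_obs()["time_s"])
E
python3 chk.py b1
```

```text
eef_pos: [0.6114, -0.0121, 0.2885]
force: [0.3, -0.9, 0.1]
finger_gap: 0.549
eef_pos: [0.6104, -0.3109, 0.2838]
finger_gap: 0.548
100 (np.float64(347.35483870967744), np.float64(172.74193548387098)) 31
100 (nan, nan) 0
100 knob xyz [nan nan nan]
200 (np.float64(326.1621621621622), np.float64(178.8108108108108)) 37
200 (nan, nan) 0
200 knob xyz [nan nan nan]
21.35
```

View pics/b1.png

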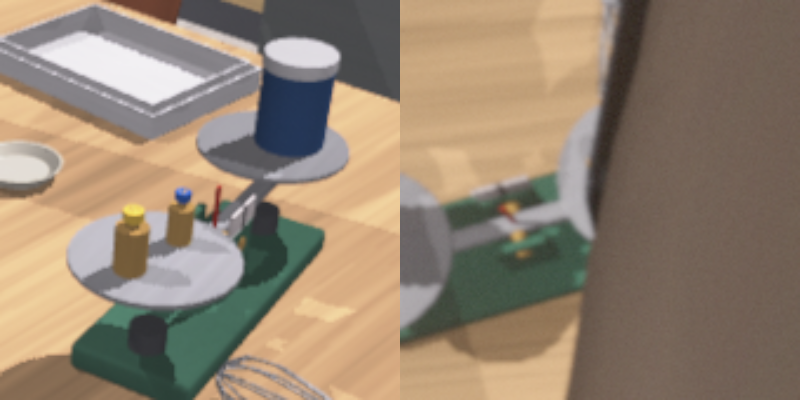

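```bash
cat > lvl.py <<'E'
from h import *
S=bot.grab_frame("scene"); s0=cv2.imread("pics/scene0.png")
for nm,q,xy,hk in(("200",None,(.610,-.012),.0538),("100",None,(.610,.0487),.0427)):
    b=(305,165,345,200) if nm=="200" else (340,160,370,195)
    c=S[b[1]:b[3],b[0]:b[2]].astype(float)
    m=((np.minimum(c[...,2],c[...,1])-c[...,0]>70)&(c[...,1]>c[...,2]*.83)) if nm=="200" else ((c[...,0]>c[...,2]+15)&(c[...,0]>c[...,1]+10))
    ys,xs=np.nonzero(m); q=np.array([xs.mean()+b[0],ys.mean()+b[1]])
    zs=np.linspace(.12,.2,801); e=[np.linalg.norm(proj("scene",(*xy,z))-q) for z in zs]; i=int(np.argmin(e))
    print(nm,q.round(2),"z",zs[i].round(4),"res px",round(e[i],2),"foot",(zs[i]-hk).round(4))
# tin lid rise: white lid bottom rows of blue
for k,im in(("start",s0),("now",S)):
    bb=[x for x in blobs(im,(105,100,60),(135,255,255),300)]; print(k,[x[0].tolist() for x in bb])
print(proj("scene",(.57,.245,.145)),proj("scene",(.57,.245,.159)))
print(bot.get_obs()["time_s"])
E
python3 lvl.py
python3 -m inch '[[[0,0,0,0,0,0,0.1],[0,0,0,0,0,0,0.1],[0,0,0,0,0,0,0.1],[0,0,0,0,0,0,0.1],[0,0,0,0,0,0,0.1],[0,0,0,0,0,0,0.1],[0,0,0,0,0,0,0.1],[0,0,0,0,0,0,0.1],[0,0,0,0,0,0,0.1],[0,0,0,0,0,0,0.1]]]' >/dev/null
python3 lvl.py
```

```text
200 [326.16 178.81] z 0.1661 res px 0.45 foot 0.1123
100 [347.43 172.63] z 0.1545 res px 0.24 foot 0.1118
start [[392.9, 145.5]]
now [[394.0, 138.8]]
[388.54110001 137.87885627] [389.40416894 131.87640442]
21.4
200 [326.16 178.81] z 0.1661 res px 0.45 foot 0.1123
100 [347.44 172.53] z 0.1548 res px 0.25 foot 0.1121
start [[392.9, 145.5]]
now [[394.0, 138.8]]
[388.54110001 137.87885627] [389.40416894 131.87640442]
22.45
```

The scene is at rest: two pictures 1 s apart agree. As a cross-check on level, I'll compare the weight_100 knob in the a5 picture (pan at its top stop) with where it is now, and move the arm out of the top view.

```bash
python3 - <<'E'
from h import *
im=cv2.resize(cv2.imread("pics/a5.png"),(130,130),interpolation=cv2.INTER_AREA).astype(float)
b=(340-280,145-130,370-280,185-130);c=im[b[1]:b[3],b[0]:b[2]]
m=(c[...,0]>c[...,2]+15)&(c[...,0]>c[...,1]+10); n,l,s,ce=cv2.connectedComponentsWithStats(m.astype(np.uint8)); print(s[1:].tolist(),(ce[1:]+[340,145]).round(2).tolist())
a=proj("scene",(.61,.0487,.1717));d=proj("scene",(.61,.0487,.1577)); print("predicted px for 14 mm",(d-a).round(2))
E
python3 -m inch '[[[0,0.6,0.6,0,0,0,0.1],[0,0.6,0.6,0,0,0,0.1],[0,0.6,0.6,0,0,0,0.1],[0,0.6,0.6,0,0,0,0.1],[0,0.6,0.6,0,0,0,0.1],[0,0.6,0.6,0,0,0,0.1],[0,0.6,0.6,0,0,0,0.1],[0,0.6,0.6,0,0,0,0.1]]]' | egrep "eef|gap"
python3 chk.py b2
```

```text
[[6, 18, 6, 6, 34]] [[348.5, 165.35]]
predicted px for 14 mm [-0.66  6.67]
eef_pos: [0.4309, -0.4921, 0.2836]
finger_gap: 0.553
100 (np.float64(347.3939393939394), np.float64(172.6060606060606)) 33
100 (np.float64(208.16666666666666), np.float64(172.91666666666666)) 36
100 knob xyz [0.6118 0.0489 0.1556]
200 (np.float64(326.2), np.float64(178.7)) 30
200 (np.float64(239.7826086956522), np.float64(169.08695652173913)) 46
200 knob xyz [ 0.61   -0.0123  0.1667]
23.35
```

View pics/b2.png

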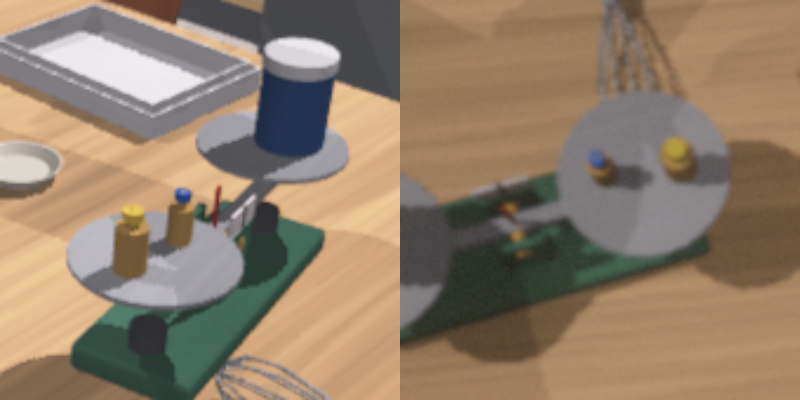

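Both weights stand upright on the plate. The knob moved 7.2 px, where a 14 mm drop to level would be 6.7 px, which puts the tilt at about -0.01 rad. Handing in.

```bash
python3 -c "
from workcell import bot
print(bot.close_job())"
```

```text
the job is handed in; nothing more can be done
None
```

I stood the 100 g (blue knob) and 200 g (yellow knob) brass weights on the empty pan, and by my last checks the beam is at rest close to level. I handed the job in at about 23 s of the 56 s allowed; no verdict is reported.

**Placing:** I lowered each weight until it touched the plate before letting go. The 200 g weight rode the pan down to about level before I released it. Wrist force stayed below about 7 N in the readings I took.

**Last checks:**
- **Weights:** both are upright, about 31 mm from the pan's axis (limit 65 mm).
- **Beam:** two pictures 1 s apart agree to about 0.1 px, so it is at rest.
- **Other things:** the tin is on its own pan, the gripper is open and clear, and I did not touch the red look-alikes or the 500 g weight.

**Where the checks disagreed:** my three tilt estimates differ slightly but are all within the 0.04 rad limit:

| Estimate | Tilt (rad) |
|---|---|
| Height of the pan's face (0.112 m against 0.115 m level) | about -0.026 |
| Rise of the tin (15.6 mm against 14 mm) | about -0.014 |
| Drop of the 100 g weight's knob (15.2 mm against 14 mm) | about -0.01 |

The first depends directly on the camera calibration, which is only good to about 2 mm. I trust the other two more, because they compare pictures from the same camera.

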